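Hang the rinsed tumbler on the free drying post

TASK

The rinsed white tumbler lies in the sloping wire cradle. Lift it out, turn it upside down and lower it over the drying post that is still free, all the way until its bottom rests on the post's head, before letting go; do not drop it. Leave the taken post, the thread spool, the pliers and the glue tube as they are.

Things in the scene. Friction and masses are not known exactly. Their poses are not given: they have to be found in the camera images.
- cup: The loose tumbler: plain white straight round cup, no handle, outside diameter 52 mm, height 80 mm, wall 3 mm, bottom 5 mm thick, about 0.12 kg. Origin: centre of the outside of its bottom; z runs along its axis to the open mouth. It starts lying in the cradle, mouth pointing 20 degrees below level, its middle about 60 mm above the desk.
- cup_rim (a point): Centre of the tumbler's open mouth, 80 mm along its z axis from its origin.
- cup_floor (a point): Centre of the tumbler's inside bottom, 5 mm along its z axis from its origin.
- cradle: Fixed draining cradle: two 6 mm steel wires 32 mm apart on a wooden foot 110 x 56 x 8 mm. They carry the tumbler from below, leaving its sides free for fingers, fall 20 degrees towards the cradle's +x (the way the mouth points) and there turn up 14 mm as a stop before the rim: lift the tumbler upward to clear them. Origin: centre of the underside; z up.
- free_post: Fixed upright wooden drying post with nothing on it: foot disc 80 mm wide and 12 mm thick, stem 15 mm thick, mushroom head 30 mm wide whose flat top (25 mm wide) is 100 mm above the desk. Origin: centre of the underside, on the desk; z up.
- free_post_tip (a point): Centre of the flat top of the free post, 100 mm above the desk. A tumbler hung on it has its inside bottom here and its rim 25 mm above the desk.
- taken_post: An equal fixed post that already carries an equal, upturned white tumbler (top 105 mm above the desk). Origin: centre of the underside. It and the free post may stand in either place.
- spool: Loose blue thread spool standing on the desk, 28 mm wide, 38 mm high; origin at the centre of its underside. A bystander.
- pliers: Loose small red-handled pliers lying on the desk, 139 x 43 x 12 mm; origin at the centre of the underside. A bystander.
- glue: Loose glue tube lying on the desk, 27 x 98 x 19 mm; origin at the centre of the underside. A bystander.
Mind the look-alikes: they are no part of the job. What is shaped like the cup but blue is not meant.

How it is judged:
On the way:
1. the gripper has lifted the tumbler clear of the cradle (contact force between the fingers and cup above 0.3 N and contact force between cup and cradle below 0.05 N and distance of cup from where it was at the start of the episode above 0.05 m), for 0.2 s.
At the end, for the whole second after the job is handed in: The tumbler hangs upside down (within 10 degrees) on the free post, its inside bottom resting on the post's head: at most 5 mm above or 4 mm below the head's top and at most 11 mm sideways of its centre; released and at rest (angle between cup's own z axis and vertical above 2.97 rad and horizontal distance between cup_floor and free_post_tip below 0.011 m and z of cup_floor in the frame of free_post_tip between -0.004 and 0.005 m and linear speed of cup below 0.02 m/s and angular speed of cup below 0.3 rad/s); the robot touches nothing.
It fails at once if the tumbler is dropped: it moves faster than 0.6 m/s with no finger on it (a fall of about 2 cm) (linear speed of cup above 0.6 m/s and contact force between the fingers and cup below 0.01 N).
It fails at once if the thread spool is shifted by more than 20 mm (distance of spool from where it was at the start of the episode above 0.02 m).
It fails at once if the pair of pliers is shifted by more than 20 mm (distance of pliers from where it was at the start of the episode above 0.02 m).
It fails at once if the glue tube is shifted by more than 20 mm (distance of glue from where it was at the start of the episode above 0.02 m).
It fails at once if the taken post or its tumbler is struck with more than 10 N by the robot or the tumbler (contact force between any of the fingers, the arm, cup and taken_post above 10 N).
It also fails if it takes over 58 s, if anything falls off the work surface, if the arm or the gripper's body presses on something with over 40 N, if the wrist force passes 120 N, or if a joint passes its speed limit or range.

ROBOT

A 7-joint arm with a two-finger parallel gripper is mounted at the origin on a cart in front of the work surface, level with it; the furniture and walls round the work are solid. World frame = base frame: x ahead of the robot, y to its left, z up, the work surface at z = 0. Lengths are in m, angles in rad, forces in N, time in s.
With the tool pointing down it reaches from about 0.35 to 0.9 m from the base axis. Payload 8.1 kg.
Tool frame: the origin (TCP) lies at the very end of the fingers, on their centre line; the grasp point (between the pads) lies 19 mm behind it (arm.grasp_offset is the distance from the TCP to the grasp point, in m); z points along the fingers, y is the direction in which the jaws open and shut (so a half turn about z gives the same grasp; the last joint's range is limited). The gripper opens to 92 mm and grips with 3 to 60 N. Pads are 19 mm wide; open, the fingers measure 130 mm over their backs; the gripper's body (75 mm by 190 mm) begins 47 mm behind the grasp point.
Start: joints at [1.229, 0.434, 0.025, 1.573, -0.012, 1.134, -0.075], TCP at [0.148, -0.607, 0.227] pointing down, gripper open.
Joint ranges: [-2.62, 2.62], [-0.44, 2.09], [-1.27, 1.32], [0.08, 2.57], [-1.32, 4.46], [0.12, 2], [-2.74, 2.74]. Speed limits (rad/s): [2.22, 2.22, 3.01, 3.01, 3.14, 3.14, 3.14].

INTERFACE

Orientations are given as a rotation vector (axis times angle).
In Python, from cell import arm, eyes, workorder gives the robot as it stands.
- The arm moves only by the shell command python3 -m inch 'ROWS' [FORCE]. ROWS is JSON, a list that holds one entry, the list of rows, each a list of 5 numbers: the closure, from 0 (fully open) to 1 (shut), then the shift along the tool's x, y, z in mm, then the turn about the tool's z in degrees. A call has 1 to 12 rows; each row shifts and turns the pose as measured when the row begins, along the tool's axes as they then stand; what a row does not reach is not made up. A row lasts 1/10 s, in which the tool goes at most 50 mm and 8.59 degrees, less where a joint would pass 70% of its speed; a pose out of reach is approached as far as the arm can. A call with a gripper value outside its range is refused whole. The fingers move at their own pace and stop on an object; FORCE is the grip in N (left out, the last holds). Time passes only in rows, so rows that do not move let the fingers close. It gives the time, the measured TCP pose, the force and the opening at its end, in the units of the state.
- arm.observe(): the state, without advancing time (a new reading comes with each control period).
- eyes.get_image(name): name is "scene" or "top"; returns a dict with "frame" (384x512x3 uint8, blue, green, red), "intrinsics" (3x3 intrinsics, pixels), "rvec" (rotation vector, rad) and "tvec" (3), from world to camera coordinates, as OpenCV has them. Camera axes: x right, y down, z forward; pixel columns grow to the right and rows downward; lengths in m; the calibration is good to about 2 mm. A picture is of the moment at which its call begins. There is no depth.
- workorder.sign_off(): hands the job in, once; it reports no verdict.
The state is a dict: "clock": time; "joints": joint angles; "dq": joint speeds; "joint_efforts": joint torques, N m; "position": TCP position; "ee_rot": TCP orientation; "force": force on the tool from outside, world axes, zero at the start; "ft_torque": the same for the moment, N m; "width": opening from 0.0 (shut) to 1.0 (fully open).
Only numpy, scipy, OpenCV 4.12 (cv2) and the standard library are available. Lean on these libraries where they do the work, as an engineer would, in place of code of your own. Each camera call takes 0.05 s, during which the arm holds its last target.

## Working session

There is one attempt and no reset: what is moved stays moved. The work goes in short steps, Python scripts to look and compute and a shell command to move; the robot and the scene stay as the last step left them, time stands still between calls to the robot, and variables do not carry over. Pictures are saved under pics/ and viewed, and the job is handed in when it is done.

```bash
ls; mkdir -p pics
cat > h.py <<'E'
import numpy as np, cv2
from cell import arm, eyes, workorder
def cam(name):
    d=eyes.get_image(name); 
    R=cv2.Rodrigues(np.array(d["rvec"],float))[0]; t=np.array(d["tvec"],float).ravel(); K=np.array(d["intrinsics"],float)
    return np.array(d["frame"]),K,R,t
def ray(K,R,t,uv):
    d=R.T@np.linalg.inv(K)@np.array([uv[0],uv[1],1.]); return -R.T@t, d/np.linalg.norm(d)
def onz(K,R,t,uv,z):
    o,d=ray(K,R,t,uv); return o+d*(z-o[2])/d[2]
def proj(K,R,t,P):
    p=K@(R@np.array(P,float)+t); return p[:2]/p[2]
def tri(c1,uv1,c2,uv2):
    o1,d1=ray(*c1,uv1); o2,d2=ray(*c2,uv2)
    s=np.linalg.lstsq(np.c_[d1,-d2],o2-o1,rcond=None)[0]
    a=o1+d1*s[0]; b=o2+d2*s[1]; return (a+b)/2, np.linalg.norm(a-b)
E
python3 - <<'E'
from h import *
s=arm.observe(); print(s, arm.grasp_offset)
for n in("scene","top"):
    f,K,R,t=cam(n); cv2.imwrite(f"pics/{n}0.png",f); print(n,K.tolist(),(-R.T@t).tolist(),R[2])
    np.savez(f"{n}0.npz",f=f,K=K,R=R,t=t)
E
```

```text
pics
{'clock': 0.0, 'joints': array([ 1.22938845,  0.43520889,  0.02497889,  1.57411814, -0.01159326,
        1.13398361, -0.07509728]), 'dq': array([-0.0008034 ,  0.00065951, -0.00041037,  0.00172302,  0.00167997,
       -0.00034132, -0.00168509]), 'joint_efforts': array([-6.02515483e-04, -6.67847085e+01,  9.85206105e-01, -3.14452708e+01,
       -6.01675990e-02,  4.29487287e-02,  1.59928377e-04]), 'position': array([ 0.14765582, -0.60677461,  0.22594566]), 'ee_rot': array([-3.11771124e+00, -3.73935925e-01,  5.28384214e-04]), 'force': array([-0.5495062 , -0.30458719, -0.51152267]), 'ft_torque': array([-0.06670021,  0.021991  , -0.02719365]), 'width': 1.0011303114757604} 0.0188
scene [[372.03012946041594, 0.0, 254.0751024783709], [0.0, 372.03012946041594, 190.93842106038142], [0.0, 0.0, 1.0]] [-0.09965595243093765, 0.6570024796419234, 0.5518870453865494] [ 0.58767821 -0.65968151 -0.46845984]
top [[430.141862915427, 0.0, 266.498006556654], [0.0, 430.141862915427, 194.4853150144526], [0.0, 0.0, 1.0]] [0.40870532167405105, 0.021336901080773185, 1.2584191354335463] [ 0.0578849  -0.02448439 -0.99802297]
```

View pics/scene0.png

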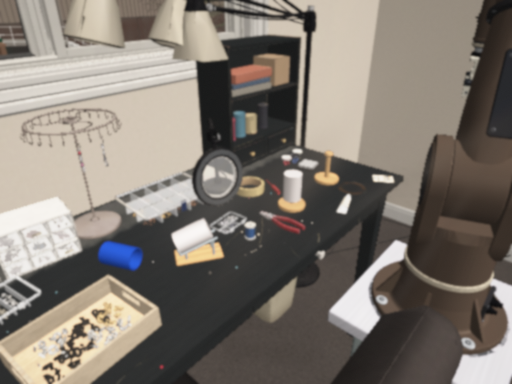

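View pics/top0.png

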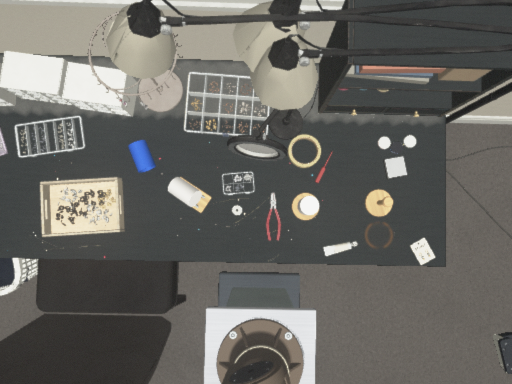

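Run:
```python
import cv2,numpy as np
a=cv2.imread("pics/top0.png"); b=cv2.imread("pics/scene0.png")
c1=cv2.resize(a[165:225,150:230],None,fx=5,fy=5,interpolation=cv2.INTER_CUBIC)
c2=cv2.resize(b[205:275,155:235],None,fx=5,fy=5,interpolation=cv2.INTER_CUBIC)
c3=cv2.resize(a[180:260,290:410],None,fx=3.33,fy=3.33,interpolation=cv2.INTER_CUBIC)
c4=cv2.resize(b[140:220,260:380],None,fx=3.33,fy=3.33,interpolation=cv2.INTER_CUBIC)
im=np.zeros((600,800,3),np.uint8)
def put(c,y,x):
    c=c[:600-y,:800-x]; im[y:y+c.shape[0],x:x+c.shape[1]]=c
put(c1[:300],0,0);put(c2[:300],0,400);put(c3,300,0);put(c4,300,400)
cv2.imwrite("pics/crop0.png",im)
```

```text
(no output)
```

View pics/crop0.png

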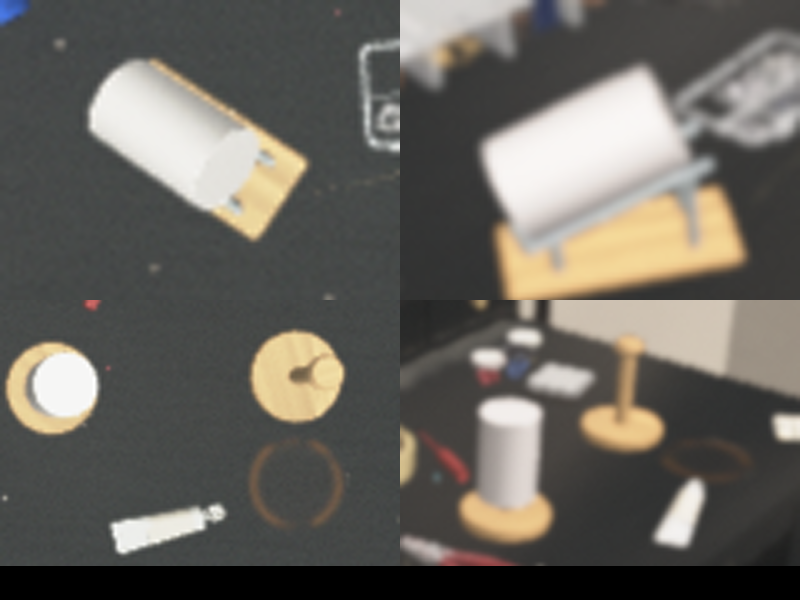

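```bash
cat > m.py <<'E'
from h import *
T=np.load("top0.npz");S=np.load("scene0.npz")
ct=(T["K"],T["R"],T["t"]);cs=(S["K"],S["R"],S["t"])
def blobs(f,lo,hi,roi):
    x0,y0,x1,y1=roi; h=cv2.cvtColor(f[y0:y1,x0:x1],cv2.COLOR_BGR2HSV); m=cv2.inRange(h,lo,hi)
    n,l,st,c=cv2.connectedComponentsWithStats(m); i=1+np.argmax(st[1:,4]); 
    return (l==i).astype(np.uint8),c[i]+[x0,y0],st[i]+[x0,y0,0,0,0]
E
python3 - <<'E'
from m import *
W=((0,0,140),(180,50,255)); O=((8,60,90),(30,255,255))
for n,f,c,roi in(("top",T["f"],ct,(160,170,220,220)),("scene",S["f"],cs,(160,210,222,258))):
    m,cen,st=blobs(f,*W,roi); print(n,cen,st)
    cn=max(cv2.findContours(m,0,1)[0],key=cv2.contourArea)+np.array(roi[:2])
    r=cv2.minAreaRect(cn); b=cv2.boxPoints(r); print(r); print(b)
    for p in b: print(onz(*c,p,0.06))
    print("c",onz(*c,cen,0.06))
for nm,roi in(("taken",(290,190,322,222)),("free",(362,186,396,220)),("foot",(160,170,220,220))):
    m,cen,st=blobs(T["f"],*O,roi); cn=max(cv2.findContours(m,0,1)[0],key=cv2.contourArea)+np.array(roi[:2])
    e=cv2.minEnclosingCircle(cn); print(nm,cen,st,e,onz(*ct,e[0],0.012),onz(*ct,cen,0.012), cv2.fitEllipse(cn))
m,cen,st=blobs(T["f"],*W,(290,190,322,222)); print("takencup",cen,st,onz(*ct,cen,.105))
for nm,roi in(("scpost",(310,145,345,190)),):
    m,cen,st=blobs(S["f"],*O,roi); print(nm,cen,st)
    for z in(0.1,):
        pass
E
```

```text
top [184.57809984 191.65217391] [168 177  37  31 621]
((185.11538696289062, 192.07691955566406), (36.88756561279297, 18.30510711669922), 33.690067291259766)
[[164.6923  189.46153]
 [174.84615 174.23076]
 [205.53847 194.6923 ]
 [195.38463 209.92308]]
[0.48518679 0.27492803 0.06      ]
[0.52836185 0.24839478 0.06      ]
[0.47344149 0.16147636 0.06      ]
[0.43044852 0.18821475 0.06      ]
c [0.48046435 0.21977808 0.06      ]
scene [193.61305582 236.32734153] [ 171  217   51   41 1057]
((197.9031982421875, 236.77719116210938), (35.4345703125, 52.62379837036133), 79.50852966308594)
[[168.80507 224.14722]
 [220.54909 214.565  ]
 [227.00133 249.40717]
 [175.25731 258.98938]]
[0.55906872 0.22836546 0.06      ]
[0.49672249 0.11511118 0.06      ]
[0.38146471 0.20650596 0.06      ]
[0.43966532 0.30163307 0.06      ]
c [0.47438593 0.22218094 0.06      ]
taken [300.91970803 206.99635036] [291 192  28  29 274] ((305.0, 206.0), 14.035768508911133) [ 0.45026088 -0.12189951  0.012     ] [ 0.4470813  -0.11007221  0.012     ] ((305.6028137207031, 205.8802490234375), (25.288326263427734, 26.741994857788086), 77.41488647460938)
free [378.51515152 202.523126  ] [365 189  29  28 627] ((378.78302001953125, 202.632080078125), 14.458673477172852) [ 0.46528826 -0.337679    0.012     ] [ 0.46558752 -0.33688886  0.012     ] ((378.540283203125, 202.53375244140625), (27.101179122924805, 27.7463321685791), 90.08056640625)
foot [200.41666667 198.62037037] [180 177  32  36 216] ((190.93478393554688, 194.2391357421875), 20.41472625732422) [0.47630563 0.20918728 0.012     ] [0.46430317 0.18148289 0.012     ] ((163.4764404296875, 186.3915252685547), (30.946186065673828, 94.34895324707031), 111.7511215209961)
takencup [308.51351351 205.2042042 ] [298 196  22  19 333] [ 0.44952849 -0.12064622  0.105     ]
scpost [326.6714876  172.10123967] [313 150  27  36 484]
```

```bash
cat > cyl.py <<'E'
from m import *
def sides(f,roi,ang=None,k=8):
    x0,y0,x1,y1=roi
    g=cv2.resize(f[y0:y1,x0:x1],None,fx=k,fy=k,interpolation=cv2.INTER_CUBIC)
    h=cv2.cvtColor(g,cv2.COLOR_BGR2HSV); m=cv2.inRange(h,(0,0,125),(180,60,255))
    n,l,st,c=cv2.connectedComponentsWithStats(m); i=1+np.argmax(st[1:,4]); m=(l==i).astype(np.uint8)
    m=cv2.morphologyEx(m,cv2.MORPH_OPEN,np.ones((k*5,k*5),np.uint8))
    cn=max(cv2.findContours(m,0,cv2.CHAIN_APPROX_NONE)[0],key=cv2.contourArea)[:,0,:]
    p=(cn+.5)/k-.5+np.array([x0,y0])
    (c,_,_)=cv2.minAreaRect(p.astype(np.float32)); c=np.array(c)
    ax=np.array([np.cos(ang),np.sin(ang)]); nn=np.array([-ax[1],ax[0]])
    a=(p-c)@ax; b=(p-c)@nn; L=a.max()-a.min(); mid=(a.max()+a.min())/2
    out=[]
    for s in(1,-1):
        q=p[(abs(a-mid)<.28*L)&(b*s>0)].astype(np.float32)
        for _ in range(3):
            vx,vy,px,py=cv2.fitLine(q,cv2.DIST_HUBER,0,.01,.01).ravel()
            r=abs((q[:,0]-px)*-vy+(q[:,1]-py)*vx); q=q[r<max(.4,2*np.median(r))]
        out.append((np.array([vx,vy]),np.array([px,py]),r.mean()))
    return out,p,m
def plane(c,ln):
    v,p,_=ln; n=np.cross(ray(*c,p)[1],ray(*c,p+10*v)[1]); return n/np.linalg.norm(n)
def axis(views):
    N=[];D=[];
    for c,f,roi,ang in views:
        (l1,l2),p,m=sides(f,roi,np.radians(ang)); n1,n2=plane(c,l1),plane(c,l2)
        if n1@n2<0:n2=-n2
        n=n1+n2; n/=np.linalg.norm(n); o=ray(*c,(0,0))[0]; N.append(n);D.append(n@o)
        print("lines",l1,l2)
    d=np.cross(*N); d/=np.linalg.norm(d); P=np.linalg.lstsq(np.array(N),np.array(D),rcond=None)[0]
    return P,d
E
python3 - <<'E'
from cyl import *
P,d=axis([(ct,T["f"],(160,170,220,220),33.7),(cs,S["f"],(160,205,225,262),-20)])
if d[2]>0:d=-d
print("dir",d,"tilt",np.degrees(np.arcsin(d[2])),"az",np.degrees(np.arctan2(d[1],d[0])))
print("at z=.06",P+d*(.06-P[2])/d[2])
for p in ([387.6,202.5],): print("head top",onz(*ct,p,.1))
print("head scene",onz(*cs,[328.8,153.5],.1), proj(*cs,[.4655,-.337,.1]),proj(*ct,[.4655,-.337,.1]))
E
```

```text
lines (array([0.8190217 , 0.57376254], dtype=float32), array([179.35103, 199.5155 ], dtype=float32), np.float32(0.05047229)) (array([0.83178365, 0.5550999 ], dtype=float32), array([189.75867, 184.01506], dtype=float32), np.float32(0.052206002))
lines (array([ 0.90300804, -0.4296236 ], dtype=float32), array([197.75   , 247.91127], dtype=float32), np.float32(0.084630586)) (array([ 0.89589244, -0.44427106], dtype=float32), array([189.075, 223.65 ], dtype=float32), np.float32(0.06849789))
dir [ 0.49829319  0.79446905 -0.34716398] tilt -20.313949203514834 az 57.90394895380543
at z=.06 [0.47576588 0.21295187 0.06      ]
head top [ 0.46223682 -0.33643384  0.1       ]
head scene [ 0.45676596 -0.32715061  0.1       ] [328.07567266 151.95036398] [387.81524856 201.30455563]
```

Run:
```python
from cyl import *
d=np.array([.49829,.79447,-.34716]);d/=np.linalg.norm(d);C=np.array([.47577,.21295,.06])
h=np.cross([0,0,1],d);h/=np.linalg.norm(h);u=np.cross(d,h)
for c,f,roi,ang in((ct,T["f"],(160,170,220,220),33.7),(cs,S["f"],(160,205,225,262),-20)):
    _,p,m=sides(f,roi,np.radians(ang)); 
    a0=proj(*c,C-.04*d);a1=proj(*c,C+.04*d);v=(a0-a1)/np.linalg.norm(a0-a1)
    th=np.linspace(0,6.28,90)
    for s in(-1,1):
        q=np.array([proj(*c,C+s*.04*d+.026*(np.cos(x)*h+np.sin(x)*u)) for x in th])
        e=(q@v); g=p@v
        print("end",s,"pred",e.min() if s>0 else e.max(),"img",g.min() if s>0 else g.max(), "px/mm",np.linalg.norm(a0-a1)/80)
s=arm.observe();R=cv2.Rodrigues(s["ee_rot"])[0];print(R.round(4))
# spout: magnifier
print("mag",tri(ct,(255,150),cs,(217,177)))
```

```text
end -1 pred 280.71345036901073 img 278.6703858139138 px/mm 0.31638592546453786
end 1 pred 246.02875411595394 img 242.52117332801768 px/mm 0.31638592546453786
end -1 pred 92.36681484496984 img 91.0403609779786 px/mm 0.43646303161438577
end 1 pred 54.67708382997547 img 49.38318452048541 px/mm 0.43646303161438577
[[ 9.716e-01  2.365e-01 -4.000e-04]
 [ 2.365e-01 -9.716e-01  1.300e-03]
 [-1.000e-04 -1.400e-03 -1.000e+00]]
mag (array([0.59675697, 0.02791702, 0.10151497]), np.float64(0.0028736307876013616))
```

Candidates for the tumbler (top view): the white one lying in the cradle at (185,192), the white one on the taken post at (308,205), the blue cup at (141,155), plus lamp shades. My choice is the cradle one at (185,192). The crop shows it on the wires with the closed bottom to the lower right and the mouth to the upper left, about 20° down. The free post is at (379,203), with its bare head at (388,202).

```bash
python3 -m inch '[[[0,28,-39,0,0],[0,28,-39,0,0],[0,28,-39,0,0],[0,28,-39,0,0],[0,28,-39,0,0],[0,28,-39,0,0],[0,28,-39,0,0],[0,28,-39,0,0],[0,28,-39,0,0],[0,28,-39,0,0]]]' 10
cat > go.py <<'E'
import sys
from h import *
s=arm.observe();R=cv2.Rodrigues(s["ee_rot"])[0];p=s["position"]
g=np.array([float(a) for a in sys.argv[1:4]])
print("clock",s["clock"],"pos",p.round(4),"x-az",np.degrees(np.arctan2(R[1,0],R[0,0])).round(2),"zdir",R[:,2].round(3),"w",round(s["width"],3),"F",s["force"].round(2))
print("tool delta mm",(R.T@(g-p)*1000).round(1))
E
python3 go.py .466 .198 .226
```

```text
clock: 1.1
position: [0.3288, -0.1503, 0.2223]
ee_rot: [-3.12, -0.357, 0.007]
force: [0.9, -1.1, -0.8]
width: 0.999
clock 1.1 pos [ 0.3288 -0.1503  0.2223] x-az 13.05 zdir [-0.005  0.001 -1.   ] w 0.999 F [ 0.93 -1.13 -0.84]
tool delta mm [ 212.3 -308.4   -4.1]
```

```bash
python3 -m inch '[[[0,27,-39,0,0],[0,27,-39,0,0],[0,27,-39,0,0],[0,27,-39,0,0],[0,27,-39,0,0],[0,27,-39,0,0],[0,18,-25,0,0],[0,0,0,0,-8],[0,0,0,0,-8],[0,0,0,0,-8],[0,0,0,0,-8],[0,0,0,0,-8]]]'; python3 go.py .4663 .1979 .048
```

```text
clock: 2.3
position: [0.4466, 0.1644, 0.2207]
ee_rot: [-2.783, -1.446, 0.005]
force: [-0.4, -0.2, 0.6]
width: 1.001
clock 2.3 pos [0.4466 0.1644 0.2207] x-az 54.9 zdir [-0.005  0.003 -1.   ] w 1.001 F [-0.41 -0.22  0.58]
tool delta mm [ 38.8  -2.1 172.7]
```

```bash
python3 -m inch '[[[0,20,0,0,-3],[0,19,-2,0,0],[0,0,0,40,0],[0,0,0,35,0],[0,0,0,0,0]]]'; python3 go.py .4663 .1979 .048
python3 - <<'E'
from h import *
for n,r in(("scene",(205,150,155,235)),("top",(150,230,130,240))):
    f=cam(n)[0]; cv2.imwrite(f"pics/{n}1.png",f)
E
```

```text
clock: 2.8
position: [0.4671, 0.1984, 0.1434]
ee_rot: [-2.74, -1.526, 0.005]
force: [0.4, 0.4, 1.3]
width: 0.999
clock 2.8 pos [0.4671 0.1984 0.1434] x-az 58.24 zdir [-0.005  0.003 -1.   ] w 0.999 F [0.43 0.41 1.3 ]
tool delta mm [-0.9  0.2 95.4]
```

View pics/scene1.png

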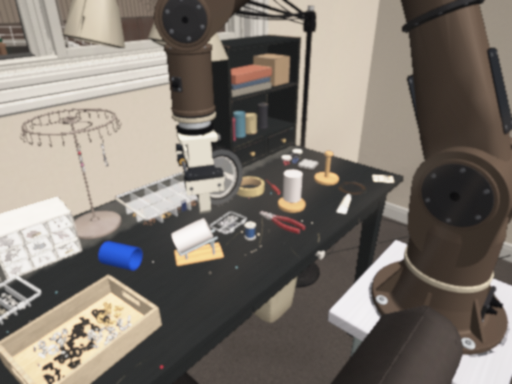

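View pics/top1.png

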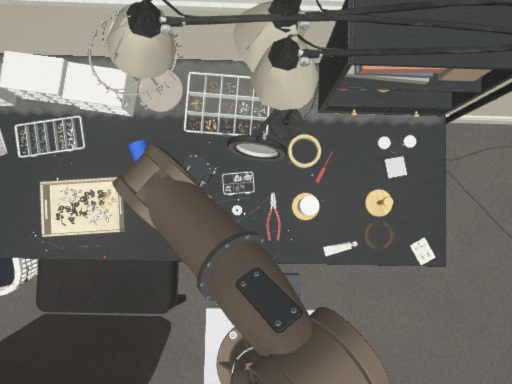

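The scene picture shows the open fingers above the tumbler's bottom end, at about (205,205). The cup, posts, spool, pliers and glue are untouched. I'm descending.

```bash
python3 -m inch '[[[0,0,0,35,0],[0,0,0,35,0],[0,0,0,25,0],[0,0,0,5,0],[0,0,0,0,0]]]'; python3 go.py .4663 .1979 .048
python3 - <<'E'
from h import *
f=cam("scene")[0]; cv2.imwrite("pics/scene2.png",cv2.resize(f[150:275,140:260],None,fx=4.8,fy=4.8,interpolation=cv2.INTER_CUBIC))
E
```

```text
clock: 3.4
position: [0.4766, 0.2031, 0.0543]
ee_rot: [-2.745, -1.523, -0.027]
force: [0.2, -0.0, 0.2]
width: 1.001
clock 3.4 pos [0.4766 0.2031 0.0543] x-az 58.05 zdir [ 0.014  0.01  -1.   ] w 1.001 F [ 0.19 -0.01  0.22]
tool delta mm [-10.   -6.    6.1]
```

View pics/scene2.png

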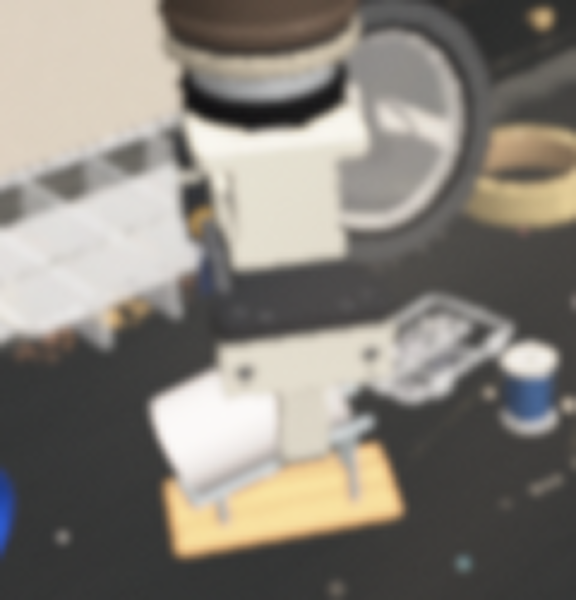

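```bash
python3 -m inch '[[[0,-9,-6,6,0],[0,0,0,0,0]]]'; python3 go.py .4663 .1979 .048
```

```text
clock: 3.65
position: [0.468, 0.1992, 0.0511]
ee_rot: [-2.746, -1.522, -0.035]
force: [-0.3, -0.4, 0.0]
width: 0.999
clock 3.65 pos [0.468  0.1992 0.0511] x-az 58.0 zdir [ 0.019  0.012 -1.   ] w 0.999 F [-0.29 -0.44  0.  ]
tool delta mm [-2.  -0.7  3. ]
```

```bash
python3 -m inch '[[[0,-2,-1,3,0],[0.3,0,0,0,0],[0.6,0,0,0,0],[0.6,0,0,0,0],[0.6,0,0,0,0],[0.6,0,0,0,0],[0.6,0,0,0,0]]]' 5; python3 go.py .4663 .1979 .048
```

```text
clock: 4.35
position: [0.4668, 0.1986, 0.0498]
ee_rot: [-2.747, -1.523, -0.039]
force: [-1.0, -0.4, 0.5]
width: 0.574
clock 4.35 pos [0.4668 0.1986 0.0498] x-az 58.01 zdir [ 0.022  0.013 -1.   ] w 0.574 F [-1.05 -0.39  0.49]
tool delta mm [-0.9 -0.1  1.8]
```

```bash
python3 -m inch '[[[0.7,0,0,0,0],[0.7,0,0,0,0],[0.7,4,0,-5,0],[0.7,4,0,-5,0],[0.7,5,0,-4,0],[0.7,5,0,-4,0],[0.7,0,0,0,0]]]' 5; python3 go.py .4663 .1979 .048
cat > look.py <<'E'
import sys
from h import *
n=sys.argv[1]; x0,y0,x1,y1=map(int,sys.argv[2:6]); f=cam(n)[0]; k=min(800/(x1-x0),600/(y1-y0))
cv2.imwrite(f"pics/{sys.argv[6]}.png",cv2.resize(f[y0:y1,x0:x1],None,fx=k,fy=k,interpolation=cv2.INTER_CUBIC)[:600,:800])
E
python3 look.py scene 140 150 260 275 s3
```

```text
clock: 5.05
position: [0.4766, 0.2144, 0.0696]
ee_rot: [-2.747, -1.522, -0.037]
force: [-0.3, -0.2, -0.9]
width: 0.574
clock 5.05 pos [0.4766 0.2144 0.0696] x-az 57.99 zdir [ 0.021  0.012 -1.   ] w 0.574 F [-0.3  -0.15 -0.93]
tool delta mm [-19.9  -0.2  21.2]
```

View pics/s3.png

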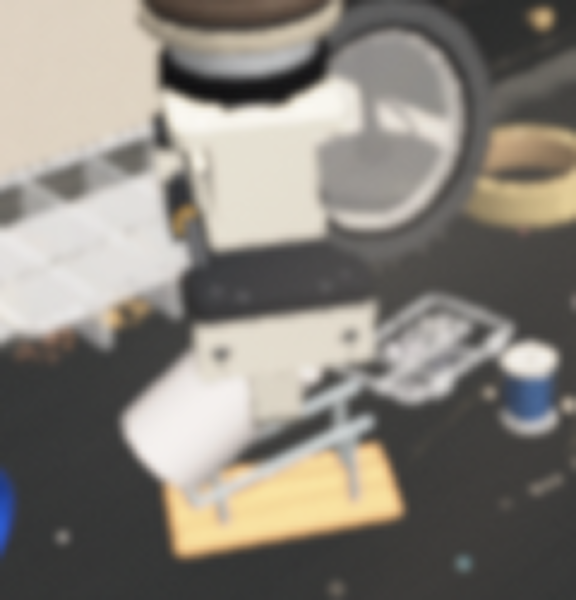

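The cup's bottom end has risen and it is pivoting in the pads, with its mouth end at about (165,455) in the crop, by the stop. I'm continuing the arc.

```bash
python3 -m inch '[[[0.7,5,0,-3,0],[0.7,5,0,-3,0],[0.7,6,0,-2,0],[0.7,6,0,-2,0],[0.7,0,0,0,0]]]' 5; python3 go.py .4663 .1979 .048
python3 look.py scene 140 150 260 275 s4
```

```text
clock: 5.6
position: [0.4886, 0.2341, 0.0804]
ee_rot: [-2.748, -1.522, -0.036]
force: [-0.2, 0.1, -1.3]
width: 0.576
clock 5.6 pos [0.4886 0.2341 0.0804] x-az 57.98 zdir [ 0.02   0.011 -1.   ] w 0.576 F [-0.21  0.12 -1.33]
tool delta mm [-43.2  -0.   31.5]
```

View pics/s4.png

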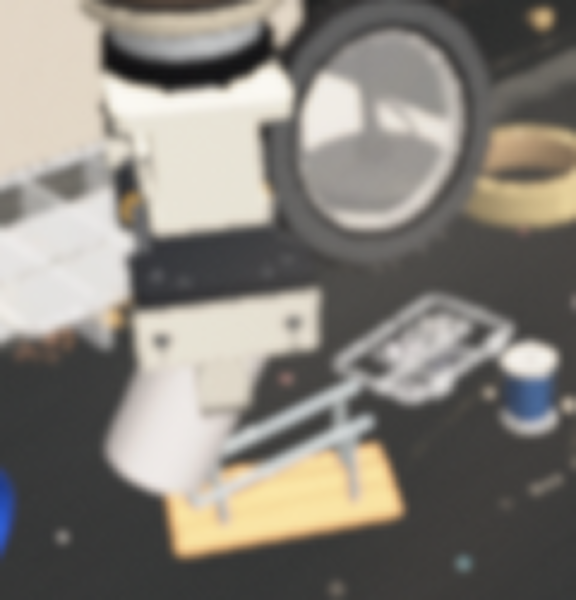

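```bash
python3 -m inch '[[[0.7,5,0,-5,0],[0.7,0,0,-12,0],[0.7,0,0,-15,0],[0.7,0,0,-20,0],[0.7,0,0,-20,0],[0.7,0,0,-20,0],[0.7,0,0,0,0]]]' 5; python3 go.py .4663 .1979 .16
python3 look.py scene 120 130 250 255 s5
```

```text
clock: 6.35
position: [0.4887, 0.2377, 0.1794]
ee_rot: [-2.746, -1.524, -0.035]
force: [0.4, 1.1, -1.8]
width: 0.577
clock 6.35 pos [0.4887 0.2377 0.1794] x-az 58.06 zdir [ 0.019  0.012 -1.   ] w 0.577 F [ 0.42  1.05 -1.78]
tool delta mm [-46.    1.9  18.5]
```

View pics/s5.png

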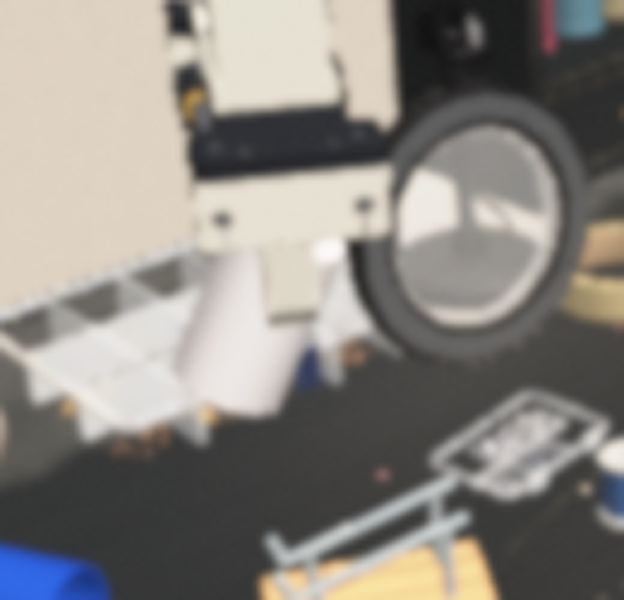

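Lifted clear. The cup hangs from the pads, mouth down and tilted about 20–25° towards tool +x, with the cradle visible below at (370,540) in the crop. Next I carry it over high and away from the magnifier.

```bash
python3 -m inch '[[[0.7,-15,1,-15,0],[0.7,-30,3,-15,0],[0.7,-35,4,-10,0],[0.7,-38,4,0,0],[0.7,-38,4,0,0],[0.7,-37,23,0,0],[0.7,-37,23,0,0]]]' 5; python3 go.py .42 -.25 .22; python3 -c "
from h import *
print(arm.observe()['joints'].round(2))"
```

```text
clock: 7.1
position: [0.413, 0.0065, 0.2115]
ee_rot: [-2.735, -1.536, -0.027]
force: [0.2, -0.7, -1.6]
width: 0.575
clock 7.1 pos [0.413  0.0065 0.2115] x-az 58.64 zdir [ 0.013  0.012 -1.   ] w 0.575 F [ 0.23 -0.68 -1.62]
tool delta mm [-215.2  139.6  -11.6]
[ 0.55  0.17 -0.76  2.04  0.13  0.97 -0.83]
```

```bash
python3 -m inch '[[[0.7,-36,23,-2,0],[0.7,-36,23,-2,0],[0.7,-36,23,-2,0],[0.7,-36,23,-2,0],[0.7,-36,23,-2,0],[0.7,-20,12,0,0],[0.7,0,0,0,0],[0.7,0,0,0,0]]]' 5; python3 go.py .45 -.36 .22; python3 -c "
from h import *
print(arm.observe()['joints'].round(2))"; python3 look.py scene 240 90 390 215 s6;python3 look.py top 0 0 512 384 t6
```

```text
clock: 7.9
position: [0.4091, -0.2471, 0.2138]
ee_rot: [-2.74, -1.52, -0.016]
force: [-0.2, 0.3, -1.1]
width: 0.573
clock 7.9 pos [ 0.4091 -0.2471  0.2138] x-az 58.04 zdir [ 0.005  0.012 -1.   ] w 0.573 F [-0.2   0.27 -1.1 ]
tool delta mm [-74.   94.4  -7.3]
[ 0.92  0.27 -0.58  1.9   0.16  1.02 -0.28]
```

View pics/s6.png

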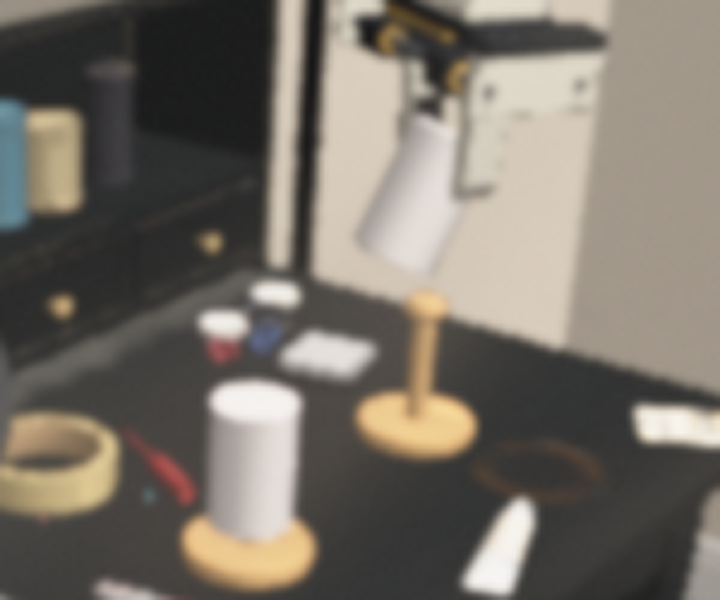

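View pics/t6.png

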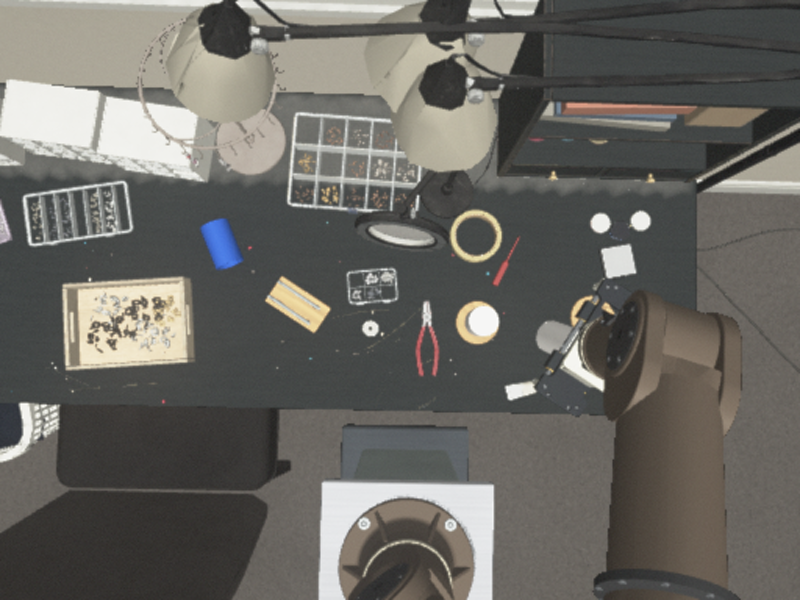

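Run:
```python
from m import *
o=np.array([240,90]);k=4.8
R=cv2.Rodrigues(arm.observe()["ee_rot"])[0]; x=R[:,0].copy();x[2]=0;x/=np.linalg.norm(x)
def pl(a,b):
    a=o+np.array(a)/k;b=o+np.array(b)/k
    n=np.cross(ray(*cs,a)[1],ray(*cs,b)[1]);return n/np.linalg.norm(n)
for a,b in(((415,115),(358,235)),((470,175),(432,275))):
    n=pl(a,b); th=np.degrees(np.arctan2(-(n@x)*1, -(n@np.array([0,0,1.]))*1)); 
    # d = cos(t)*(-z)+sin(t)*x ; n.d=0 -> tan t = n.z/n.x
    print(np.degrees(np.arctan((n[2])/(n@x))))
# free post head in both images
f=T["f"]
for n,f,c,uv,r in(("top",T["f"],ct,(0,0),(362,186,400,220)),("sc",S["f"],cs,(0,0),(310,145,348,192))):
    x0,y0,x1,y1=r; q=cv2.resize(f[y0:y1,x0:x1],None,fx=14,fy=14,interpolation=cv2.INTER_CUBIC)[:600,:800]
    cv2.imwrite(f"pics/post_{n}.png",q)
```

```text
23.54476812823882
17.01912717838075
```

View pics/post_top.png

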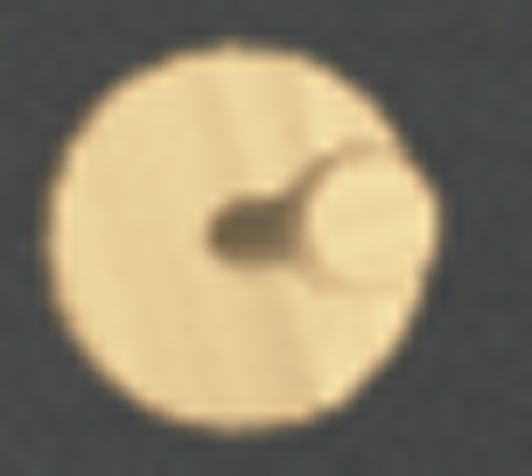

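View pics/post_sc.png

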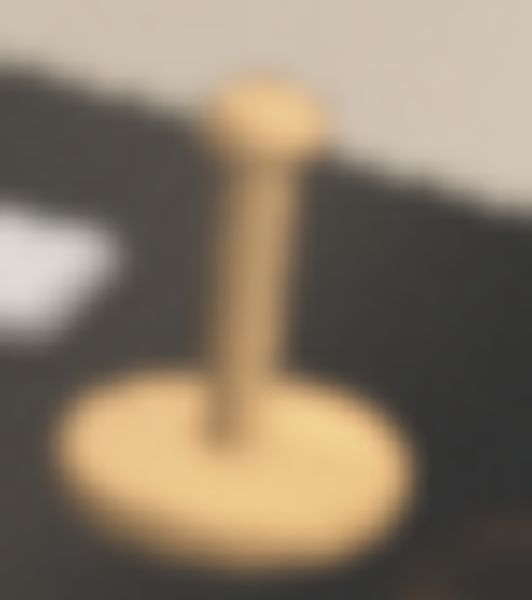

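Picture s6: the gripped cup hangs at crop (410,200), mouth down and about 20° off vertical (the edges give 24° and 17°). The free post head is at (428,300), and the taken cup at (255,460) is undisturbed. The post comes out at (0.4655, -0.337). I'm moving over it.

```bash
python3 -m inch '[[[0.7,-15,21,0,0],[0.7,-23,32,0,0],[0.7,-23,32,0,0],[0.7,-8,10,0,0],[0.7,0,0,0,0],[0.7,0,0,0,0]]]' 5; python3 go.py .4535 -.3562 .18;  python3 look.py scene 270 90 390 180 s7;python3 look.py top 340 160 440 235 t7
```

```text
clock: 8.6
position: [0.4575, -0.3481, 0.2127]
ee_rot: [-2.726, -1.542, -0.017]
force: [-0.7, -0.2, -1.7]
width: 0.572
clock 8.6 pos [ 0.4575 -0.3481  0.2127] x-az 58.98 zdir [ 0.004  0.014 -1.   ] w 0.572 F [-0.74 -0.15 -1.7 ]
tool delta mm [-9.4  0.9 32.6]
```

View pics/s7.png

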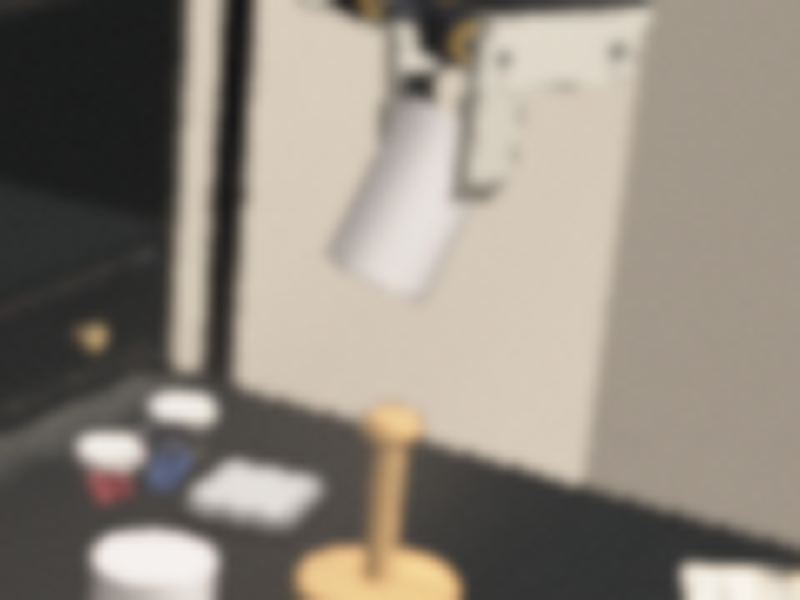

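View pics/t7.png

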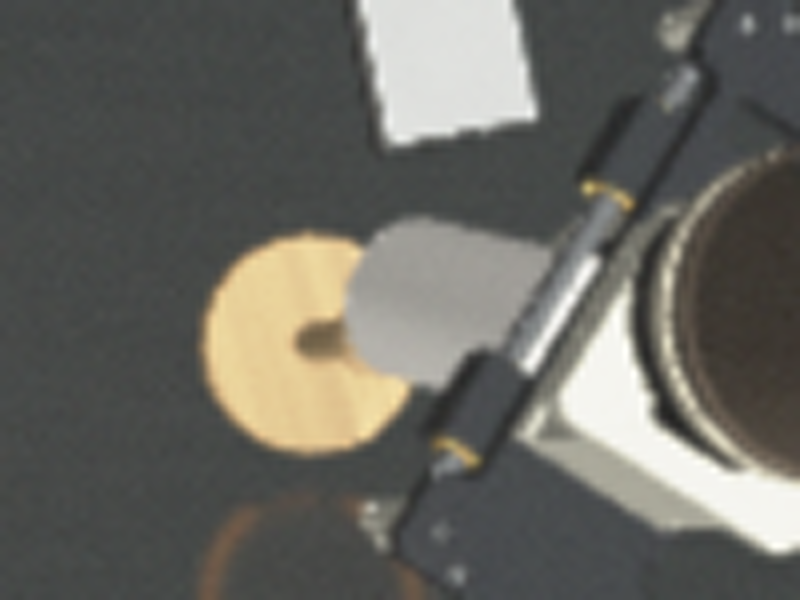

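Run:
```python
from m import *
s=arm.observe();R=cv2.Rodrigues(s["ee_rot"])[0];G=s["position"]-R[:,2]*.0188;n=R[:,1]
for uv in((327,131.1),(270+418/6.667,90+95/6.667)):
    o,d=ray(*cs,uv); P=o+d*((G-o)@n)/(d@n); v=R.T@(P-G)*1000; print(P.round(4),v.round(1))
```

```text
[ 0.4702 -0.3263  0.1718] [24.6 -0.  60.3]
[ 0.4647 -0.3359  0.2553] [ 14.7  -0.  -23.3]
```

```bash
python3 -m inch '[[[0.7,-11,1.5,0,0],[0.7,0,0,0,0],[0.7,0,0,20,0],[0.7,0,0,20,0],[0.7,0,0,0,0]]]' 5; python3 go.py .4521 -.3575 .129;  python3 look.py scene 270 90 390 180 s8
```

```text
clock: 9.2
position: [0.4521, -0.3563, 0.1738]
ee_rot: [-2.726, -1.547, -0.017]
force: [-0.9, -0.0, -2.8]
width: 0.575
clock 9.2 pos [ 0.4521 -0.3563  0.1738] x-az 59.14 zdir [ 0.006  0.011 -1.   ] w 0.575 F [-0.92 -0.02 -2.79]
tool delta mm [-1.6  0.6 44.8]
```

View pics/s8.png

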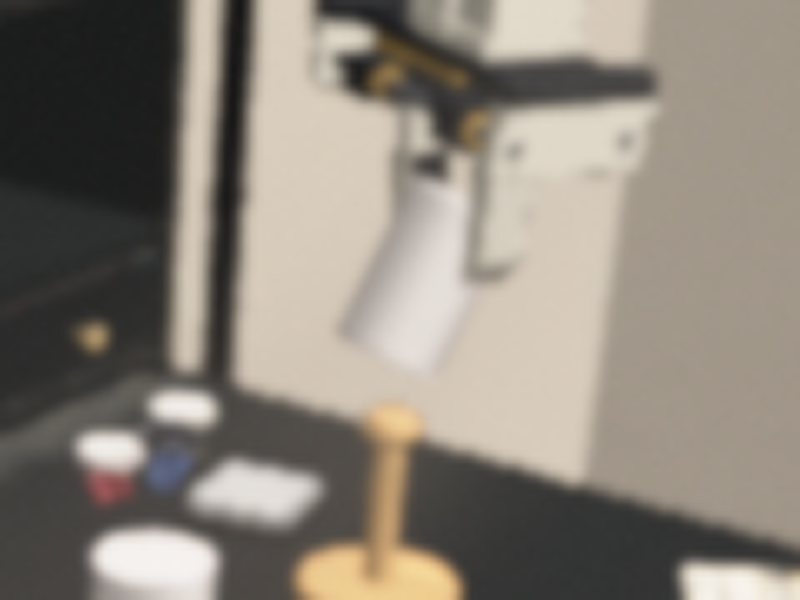

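```bash
python3 -m inch '[[[0.7,-1,0,15,0],[0.7,0,0,15,0],[0.7,0,0,10,0],[0.7,0,0,5,0],[0.7,0,0,0,0]]]' 5; python3 go.py .4521 -.3575 .129;  python3 look.py scene 270 90 390 180 s9
```

```text
clock: 9.75
position: [0.4545, -0.3578, 0.1321]
ee_rot: [-2.732, -1.55, -0.021]
force: [0.5, -0.2, -0.5]
width: 0.574
clock 9.75 pos [ 0.4545 -0.3578  0.1321] x-az 59.14 zdir [ 0.011  0.007 -1.   ] w 0.574 F [ 0.49 -0.18 -0.45]
tool delta mm [-1.  -2.2  3. ]
```

View pics/s9.png

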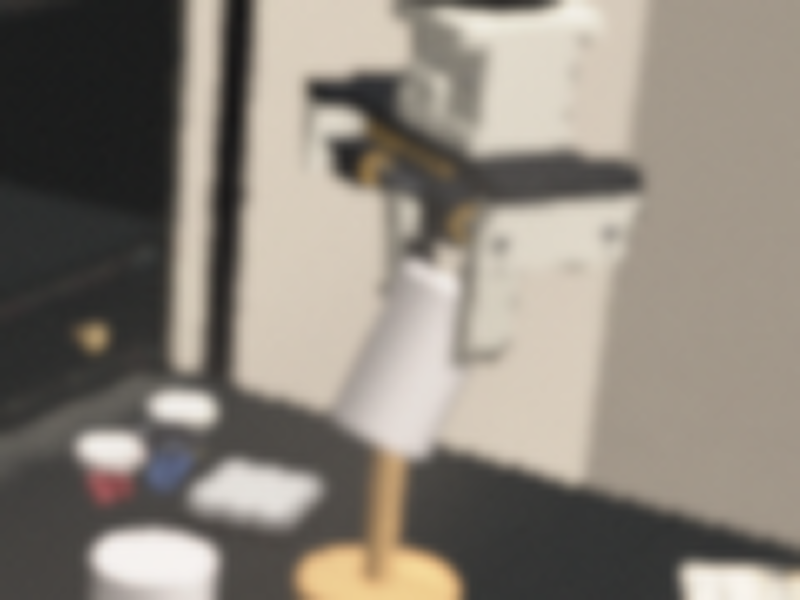

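The post head is now inside the mouth, with the stem coming out at (390,470). Next I push tool +x so the head rights the cup.

```bash
python3 -m inch '[[[0.7,0,-2,4,0],[0.7,5,0,2,0],[0.7,5,0,0,0],[0.7,5,0,0,0],[0.7,5,0,0,0],[0.7,0,0,0,0]]]' 5; python3 go.py .4655 -.337 .129;  python3 look.py scene 270 90 390 180 s10
```

```text
clock: 10.4
position: [0.4647, -0.3385, 0.1276]
ee_rot: [2.731, 1.549, 0.022]
force: [-0.6, -0.3, -2.3]
width: 0.575
clock 10.4 pos [ 0.4647 -0.3385  0.1276] x-az 59.14 zdir [ 0.013  0.006 -1.   ] w 0.575 F [-0.58 -0.27 -2.29]
tool delta mm [ 1.7 -0.  -1.4]
```

View pics/s10.png

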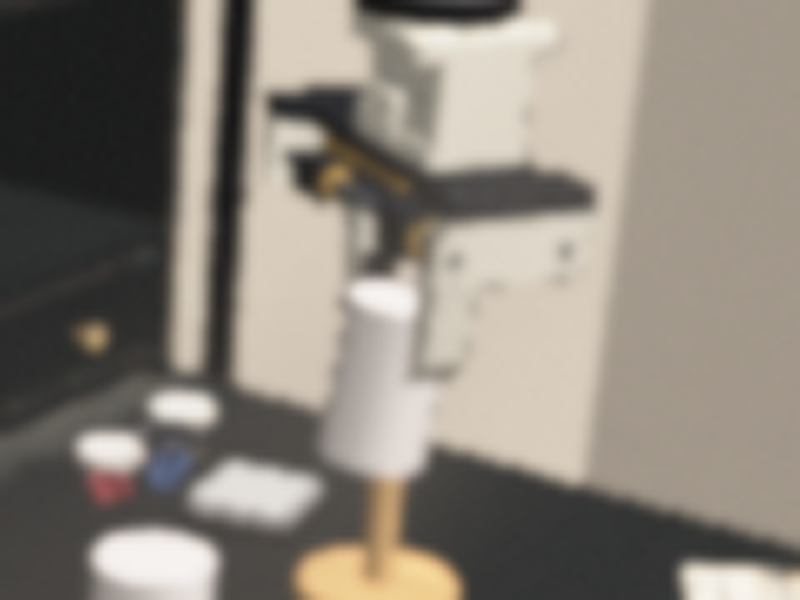

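```bash
python3 -m inch '[[[0.7,5,0,0,0],[0.7,5,0,0,0],[0.7,0,0,0,0]]]' 5; python3 go.py .4655 -.337 .129;  python3 look.py scene 270 90 390 180 s11
```

```text
clock: 10.75
position: [0.4698, -0.33, 0.1278]
ee_rot: [2.731, 1.548, 0.021]
force: [-0.1, -0.3, -0.8]
width: 0.57
clock 10.75 pos [ 0.4698 -0.33    0.1278] x-az 59.1 zdir [ 0.013  0.005 -1.   ] w 0.57 F [-0.12 -0.27 -0.83]
tool delta mm [-8.2 -0.1 -1.3]
```

View pics/s11.png

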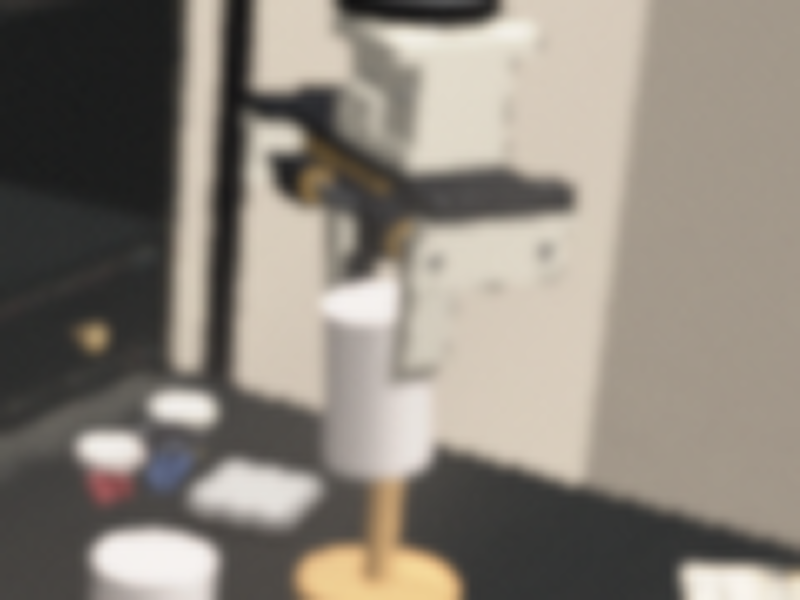

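Now nearly upright, with mouth ring centre at about (380,455) and stem at (390,490). I'll re-centre and lower.

```bash
python3 -m inch '[[[0.7,-5,0,0,0],[0.7,-3,0,0,0],[0.7,0,0,10,0],[0.7,0,0,10,0],[0.7,0,0,10,0],[0.7,0,0,8,0],[0.7,0,0,0,0]]]' 5; python3 go.py .4655 -.337 .0712;  python3 look.py scene 270 90 390 180 s12;python3 look.py top 340 160 440 235 t12
```

```text
clock: 11.5
position: [0.4652, -0.3376, 0.0855]
ee_rot: [2.733, 1.547, 0.021]
force: [-0.0, 0.2, -0.6]
width: 0.576
clock 11.5 pos [ 0.4652 -0.3376  0.0855] x-az 59.03 zdir [ 0.012  0.006 -1.   ] w 0.576 F [-0.02  0.24 -0.61]
tool delta mm [ 0.5 -0.2 14.3]
```

View pics/s12.png

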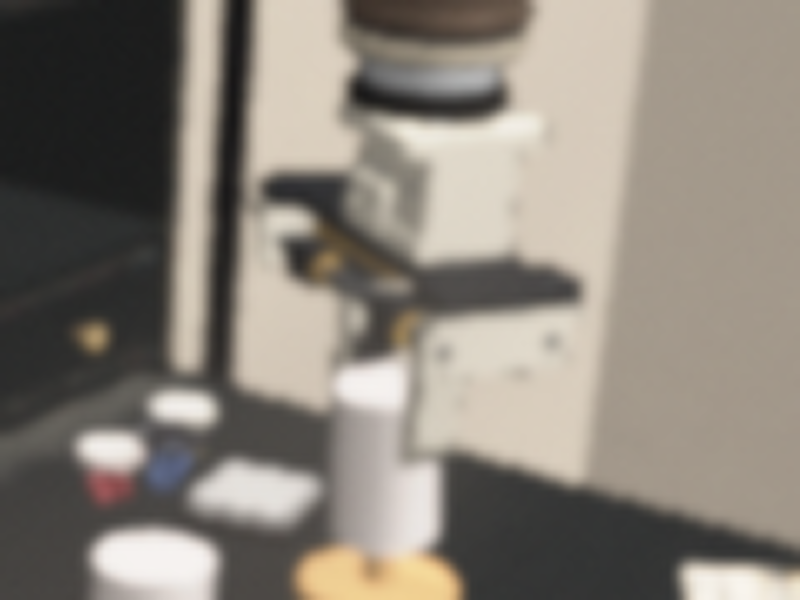

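```bash
python3 -m inch '[[[0.7,0,0,5,0],[0.7,0,0,4,0],[0.7,0,0,0,0]]]' 5;  python3 -m inch '[[[0.7,0,0,3,0],[0.7,0,0,0,0]]]' 5; python3 -m inch '[[[0.7,0,0,2,0],[0.7,0,0,0,0]]]' 5;python3 -m inch '[[[0.7,0,0,2,0],[0.7,0,0,0,0]]]' 5;python3 go.py .4655 -.337 .0712;  python3 look.py scene 270 120 390 210 s13;python3 look.py top 340 160 440 235 t13
```

```text
clock: 11.9
position: [0.4668, -0.338, 0.0779]
ee_rot: [2.73, 1.546, 0.024]
force: [0.3, -0.2, -0.4]
width: 0.576
clock: 12.1
position: [0.4673, -0.3382, 0.0751]
ee_rot: [2.729, 1.546, 0.025]
force: [-0.3, -0.3, -1.8]
width: 0.573
clock: 12.3
position: [0.4678, -0.3379, 0.0737]
ee_rot: [2.729, 1.546, 0.025]
force: [0.1, 0.2, -1.0]
width: 0.574
clock: 12.5
position: [0.4679, -0.338, 0.0721]
ee_rot: [2.728, 1.546, 0.025]
force: [-0.6, -0.3, -0.6]
width: 0.572
clock 12.5 pos [ 0.4679 -0.338   0.0721] x-az 59.07 zdir [ 0.017  0.003 -1.   ] w 0.572 F [-0.56 -0.31 -0.64]
tool delta mm [-0.4 -2.6  0.8]
```

View pics/s13.png

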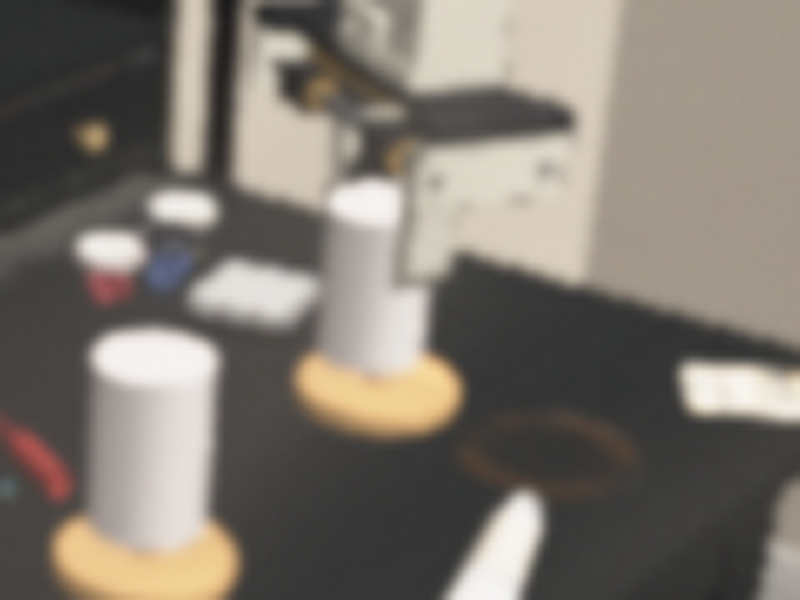

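View pics/t13.png

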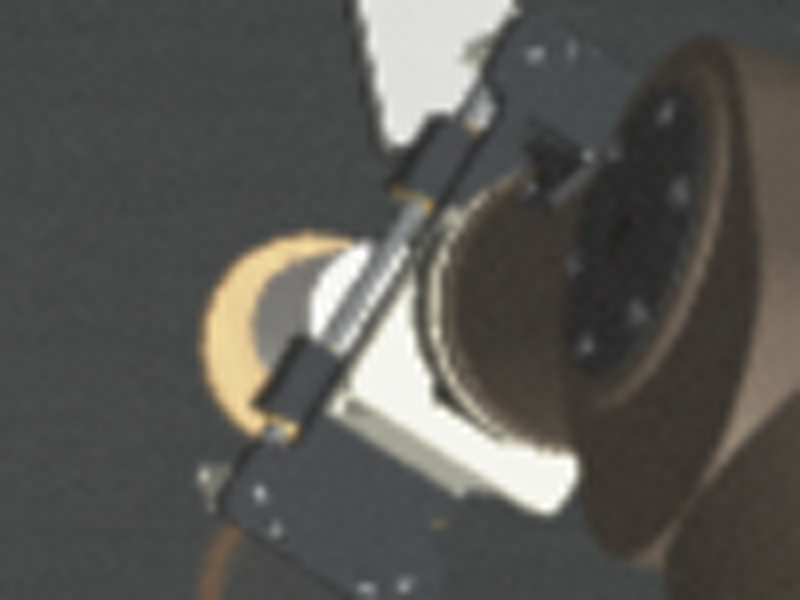

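```bash
python3 -m inch '[[[0.7,0,-2,2,0],[0.7,0,0,0,0]]]' 5 | grep -E "pos|force";  python3 -m inch '[[[0.7,0,0,2,0],[0.7,0,0,0,0]]]' 5| grep -E "pos|force"; python3 -m inch '[[[0.7,0,0,2,0],[0.7,0,0,0,0]]]' 5| grep -E "pos|force"; python3 look.py scene 270 120 390 210 s14
python3 - <<'E'
from m import *
for z in(.105,.108,.111): 
  q=np.array([proj(*cs,[.4655+.026*np.cos(a),-.337+.026*np.sin(a),z]) for a in np.linspace(0,6.28,60)]); print(z,((q.min(0)-[270,120])*6.667).round(),((q.max(0)-[270,120])*6.667).round())
q=np.array([proj(*cs,[.4655+.026*np.cos(a),-.337+.026*np.sin(a),.025]) for a in np.linspace(0,6.28,60)]); print("rim",((q.min(0)-[270,120])*6.667).round(),((q.max(0)-[270,120])*6.667).round())
E
```

```text
position: [0.4679, -0.3381, 0.0708]
force: [0.4, 0.1, -1.1]
position: [0.4682, -0.3383, 0.0691]
force: [-0.5, 0.9, 0.2]
position: [0.4683, -0.3384, 0.0673]
force: [0.3, -0.6, -0.0]
0.105 [334. 184.] [443. 224.]
0.108 [334. 178.] [444. 218.]
0.111 [335. 172.] [444. 212.]
rim [321. 332.] [427. 376.]
```

View pics/s14.png

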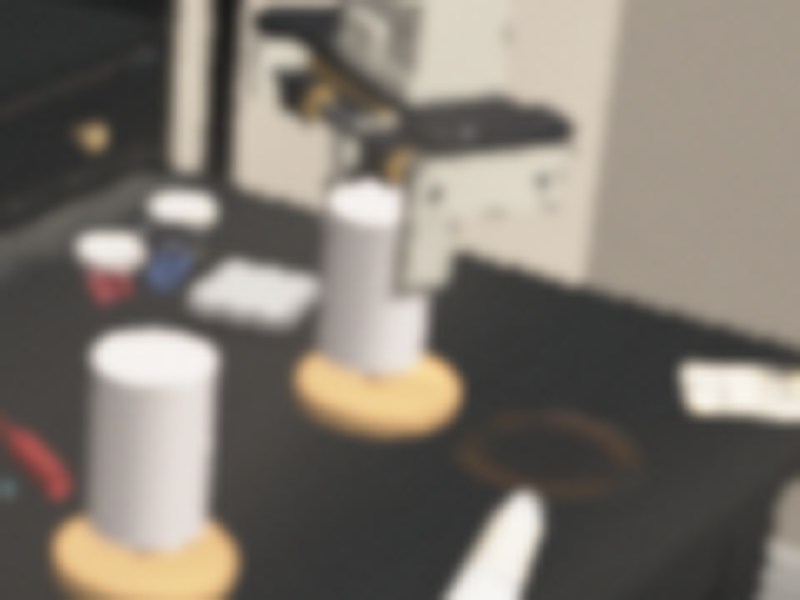

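The cup stayed put while the pads slid 5 mm further down. Its rim is at row 376–377, matching the 25 mm prediction of 376, so it is seated. I'm releasing and retreating straight up.

```bash
python3 -m inch '[[[0.4,0,0,0,0],[0.2,0,0,0,0],[0,0,0,0,0],[0,0,0,0,0],[0,0,0,0,0]]]' 5;  python3 look.py scene 270 120 390 210 s15
```

```text
clock: 13.75
position: [0.4674, -0.3381, 0.0662]
ee_rot: [2.726, 1.543, 0.028]
force: [0.0, -1.2, 0.5]
width: 0.901
```

View pics/s15.png

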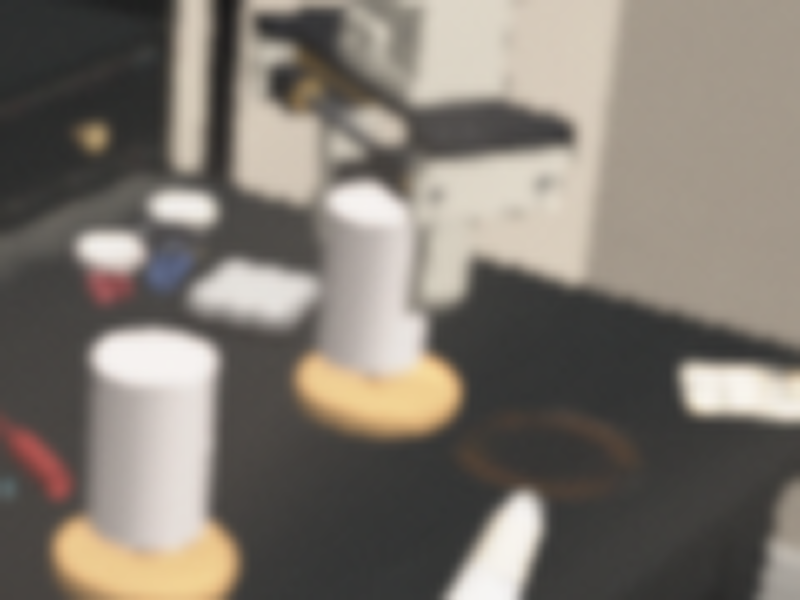

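```bash
python3 -m inch '[[[0,0,0,0,0],[0,0,0,0,0],[0,0,0,-8,0],[0,0,0,-15,0],[0,0,0,-25,0],[0,0,0,-35,0],[0,0,0,-40,0],[0,0,0,-40,0],[0,0,0,0,0]]]' 5;  python3 look.py scene 270 120 390 210 s16; python3 go.py .3 -.5 .2
```

```text
clock: 14.7
position: [0.4638, -0.3371, 0.2378]
ee_rot: [2.726, 1.547, 0.028]
force: [0.8, -0.3, -0.2]
width: 0.998
clock 14.75 pos [ 0.4627 -0.3368  0.2354] x-az 59.13 zdir [ 0.016  0.004 -1.   ] w 0.996 F [ 0.5   0.17 -0.7 ]
tool delta mm [-224.   -56.3   32. ]
```

View pics/s16.png

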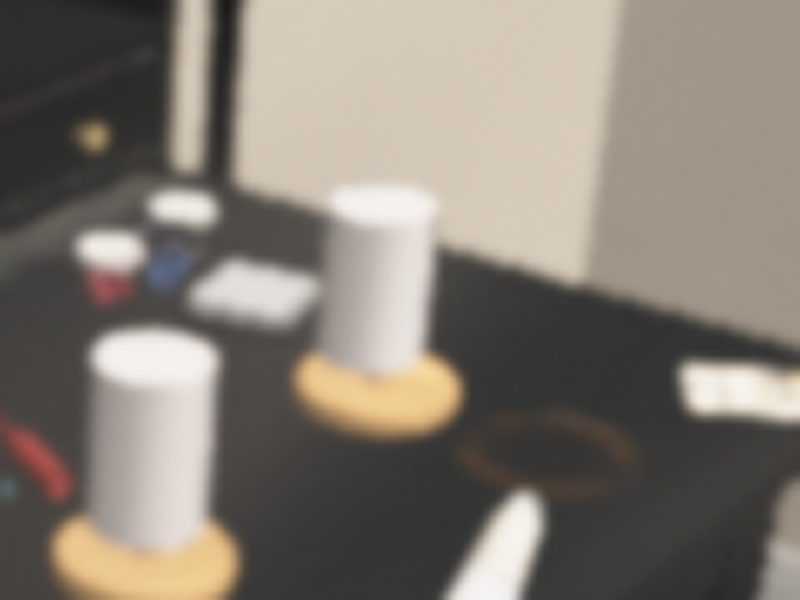

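```bash
python3 -m inch '[[[0,-35,-10,0,0],[0,-40,-10,0,0],[0,-40,-10,0,0],[0,-40,-10,0,0],[0,-20,0,0,0],[0,0,0,0,0]]]' 5; python3 look.py top 0 0 512 384 t17
python3 - <<'E'
from m import *
f,K,R,t=cam("top")
m,cen,st=blobs(f,(0,0,170),(180,50,255),(370,185,408,220)); print(cen,st,onz(K,R,t,cen,.105))
m,cen,st=blobs(f,(0,0,170),(180,50,255),(290,190,322,222)); print("taken",cen,st,onz(K,R,t,cen,.105))
E
```

```text
clock: 15.35
position: [0.3329, -0.4678, 0.2285]
ee_rot: [-2.728, -1.555, -0.025]
force: [0.4, 1.0, -0.2]
width: 1.003
[387.24600639 199.73482428] [374 190  24  20 313] [ 0.46946624 -0.33387278  0.105     ]
taken [308.91373802 205.1884984 ] [299 196  20  19 313] [ 0.44959675 -0.12172479  0.105     ]
```

View pics/t17.png

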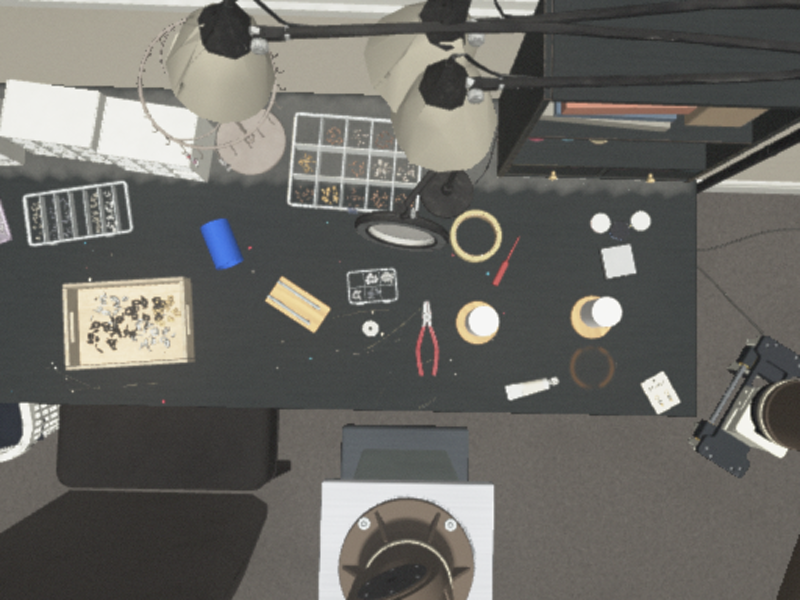

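The tumbler hangs on the free post at about (605,312). It is about 5 mm off centre by the top view, and everything else looks unmoved. I'm handing in.

```bash
python3 -c "
from cell import workorder
print(workorder.sign_off())"
```

```text
the job is handed in; nothing more can be done
None
```

The tumbler now hangs upside down on the free post, and I handed the job in at about 15.5 s on the robot's clock.

I gripped it near its bottom end at 5 N. Moving the gripper in an arc swung it mouth-down between the pads against the cradle's stop, and I then lifted it clear. It still leaned about 20°, so I righted it against the head inside its mouth. I lowered it until it stopped going down while the pads slid on, then opened the fingers and moved the arm well away.

- **Seating:** the scene view showed it upright to the eye. Its top and rim were at the heights expected for resting on the head, within about a pixel.
- **Centring:** the top view put it about 5 mm off the post's centre, and the scene view about 2.5 mm. The limit is 11 mm. The two differ by roughly the calibration error plus my pixel reading.
- **Seating force:** the wrist force gave no clear rise on contact because its noise is about 1 N. I judged seating from the pictures instead.
- **Surroundings:** the taken post's tumbler measured within about 1 mm of where it started. The spool, pliers and glue tube looked unmoved in the last top picture, though I did not measure them.

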